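# Right the upside-down coffee canister and put it on the stack

## Task

The loose coffee canister has been left standing on its lid. It is full, so do not turn it in the air or let it fall over: on the worktop, ease it over its edge onto its plain back, so that the window looks up, let it rest there, and roll it on the same way until it stands on its foot. Then set it gently on top of the other two, squarely, its foot seated inside the rim of the lid below and its window facing the same way as theirs, without shifting those two, the white cup or the spice jar.

Things in the scene. Friction and masses are not known exactly. Their poses are not given: they have to be found in the camera images.
- canister_center (a point): Centre of the loose square coffee canister (58 x 58 mm, 84 mm high: dark teal shell, pale wooden lid, black foot), which starts upside down left of the middle. z runs from foot to lid, so down at the start. Window on the -x side, plain back on +x: at the start +x is level and points roughly to the robot's left (world +y), and that is the way to roll it.
- canister_window (a point): Middle of the loose canister's window, a 30 x 46 mm steel bezel, long side along the canister, with dark brown beans behind it: on the -x side, 29 mm from the centre line, 35 mm above the foot's underside. It stands out less than 1 mm. Same axes as the canister.
- canister: The loose canister, origin in the middle of its foot's underside, same axes. 0.28 to 0.44 kg, weight in the middle, flat smooth sides. The foot is 5 mm high and set in: 48 x 48 mm, narrowing to 45 x 45 mm in its lowest 2 mm. Lid: the top 17 mm, as wide as the shell.
- upper_center (a point): Centre of the upper one of two stacked canisters of the same kind and size (light brown beans), both loose; the loose canister goes on top of it. z up; window on its -x side, roughly towards the robot. Its rim's top is 42 mm above this point, the recess floor 37.5 mm.
- upper: The upper stacked canister, origin in the middle of its foot's underside, same axes. Every lid has a raised rim along its outer edge, 2 mm thick and 4.5 mm high, round a black 54 x 54 mm recess: a foot fits in with 3 mm to spare on each side. Stacked canisters stand 79.5 mm apart in height; this one stands so on the lower one.
- lower_center (a point): Centre of the lower stacked canister (same kind and size, pale green beans), loose on the worktop at the robot's right, window on the same side as the upper one's; z up.
- cup: White espresso cup with a handle, 62 x 80 x 56 mm, loose bystander at the back between the loose canister and the stack; origin in the middle of its underside, z up.
- pepper: Spice jar with a white cap, 47 x 47 x 98 mm, loose bystander at the back, right of the stack; origin in the middle of its underside, z up.

How it is judged:
On the way, in this order (a step that is already met when the one before it is completed fails the run):
1. the canister lies at rest on its back on the worktop, window up (angle between canister_center's own x axis and vertical above 3.04 rad and height (world z) of canister_center between 0.025 and 0.033 m and linear speed of canister below 0.03 m/s and angular speed of canister below 0.3 rad/s), for 0.2 s.
2. the canister stands at rest on its foot on the worktop (angle between canister_center's own z axis and vertical below 0.08 rad and height (world z) of canister_center between 0.038 and 0.046 m and linear speed of canister below 0.03 m/s and angular speed of canister below 0.3 rad/s), for 0.2 s.
At the end, for the whole second after the job is handed in: The canister rests, released, on the stack of two, foot seated in the rim below: within 4 mm across and 2.5 mm in height of nested, level to 0.04 rad, window on the same side as the one below to 0.15 rad; the two below still upright at their height (x of canister_center in the frame of upper_center between -0.004 and 0.004 m and y of canister_center in the frame of upper_center between -0.004 and 0.004 m and z of canister_center in the frame of upper_center between 0.077 and 0.082 m and angle between the z axis of canister_center and the z axis of upper_center, either way round below 0.04 rad and angle between the x axis of canister_center and the x axis of upper_center, either way round below 0.15 rad and x of canister_window in the frame of upper_center below -0.02 m and height (world z) of upper_center between 0.1175 and 0.1255 m and angle between upper_center's own z axis and vertical below 0.04 rad and linear speed of canister below 0.03 m/s and angular speed of canister below 0.3 rad/s); the robot touches nothing.
It fails at once if the canister is lifted off the worktop before it stands the right way up (centre above 75 mm while leaning more than 0.4 rad) (height (world z) of canister_center above 0.075 m and angle between canister_center's own z axis and vertical above 0.4 rad).
It fails at once if the canister falls over (turns faster than 6 rad/s) (angular speed of canister above 6 rad/s).
It fails at once if the canister is laid on its window (angle between canister_center's own x axis and vertical below 0.5 rad).
It fails at once if the canister is dropped or rammed onto the stack (more than 60 N) (contact force between canister and upper above 60 N).
It fails at once if the stack of two is shifted by more than 15 mm, or the white cup or the spice jar by more than 20 mm (distance of any of lower_center, upper_center from where it was at the start of the episode above 0.015 m or distance of any of cup, pepper from where it was at the start of the episode above 0.02 m).
It also fails if it takes over 72 s, if anything falls off the work surface, if the arm or the gripper's body presses on something with over 40 N, if the wrist force passes 120 N, or if a joint passes its speed limit or range.

## Robot

A 6-joint arm with a two-finger parallel gripper is mounted at the origin on the work surface; the furniture and walls round the work are solid. World frame = base frame: x ahead of the robot, y to its left, z up, the work surface at z = 0. Lengths are in m, angles in rad, forces in N, time in s.
With the tool pointing down it reaches from about 0.4 to 0.925 m from the base axis. Payload 12.5 kg.
Tool frame: the origin (TCP) lies between the finger pads; the fingertips stand 8 mm ahead of it and the grasp point (between the pads) lies 11 mm behind it; z points along the fingers, y is the line along which they close (so a half turn about z gives the same grasp; the last joint's range is limited). The gripper opens to 95 mm and grips with 3 to 60 N. Pads are 20 mm wide; open, the fingers measure 119 mm over their backs; the gripper's body (75 mm by 180 mm) begins 59 mm behind the grasp point.
Start: joints at [1.051, 0.491, 1.559, -0, 1.092, -0.106], TCP at [0.251, 0.572, 0.2] pointing down, gripper open.
Joint ranges: [-3.1, 3.1], [-0.84, 2.19], [0.05, 2.79], [-1.13, 4.28], [0.06, 2.93], [-2.69, 2.69]. Speed limits (rad/s): [2.22, 2.22, 2.79, 3.14, 3.14, 3.14].

## Interface

Orientations are given as a rotation vector (axis times angle).
In Python, from bench import bot gives the robot as it stands.
- The arm moves only by the tool play_rows, never from a script. Its argument "plan" is a list of rows, each a list of 3 entries, a list of its own where there are three numbers: the shift along the tool's x, y, z normalised to -1 to 1, where 1 is 0.1 m, then the turn, a rotation vector about the tool's x, y, z normalised to -1 to 1, where 1 is 90 degrees, then the gripper's target within -1 to 1 (fully open at 1, half-way at 0, shut at -1). In form: [[[dx, dy, dz], [rx, ry, rz], claw], ...]. A call has 1 to 5 rows; each row is the pose to reach, as a shift and turn from the pose commanded when the call began, along the tool's axes at that moment; what a row does not reach only later rows make up. A row lasts 1/10 s, in which the tool goes at most 50 mm and 8.59 degrees, less where a joint would pass 70% of its speed; a pose out of reach is approached as far as the arm can. A call with a number of a shift or a turn outside -1 to 1 is refused whole. A call with a gripper value outside its range is refused whole. The fingers move at their own pace and stop on an object; "squeeze" is the grip in N (left out, the last holds). Time passes only in rows, so rows that repeat a pose let the fingers close. It gives the time, the measured TCP pose, the force, the opening and the grip force at its end, in the units of the state.
- bot.sense(): the state, without advancing time (a new reading comes with each control period).
- bot.read_camera(name): name is "side" or "top" or "wrist"; returns (picture, depth): 384x512x3 uint8, blue, green, red; 384x512 float32, m along the optical axis (not along the pixel's ray), 0 where there is no reading.
- bot.calibration(name): a dict with "fx", "fy", "cx", "cy" (pixels), "extrinsics" (4x4, takes a point from camera to world coordinates). Camera axes: x right, y down, z forward; pixel columns grow to the right and rows downward; lengths in m; the calibration is good to about 2 mm. The wrist camera is an equidistant fisheye: a pixel r from the principal point sees the ray r / f radians off the axis. A picture is of the moment at which its call begins: read the wrist's pose just before it. calibration takes no time and is no camera call; for the wrist camera it gives the pose at the moment of the call.
- bot.close_job(): hands the job in; it is judged then, once.
The state is a dict: "time": time; "q": joint angles; "qd": joint speeds; "joint_torque": joint torques, N m; "ee_pos": TCP position; "tcp_rot": TCP orientation; "ft_force": force on the tool from outside, world axes, zero at the start; "torque": the same for the moment, N m; "grip_width": finger opening in m; "gripper_force": force on a finger pad.
Only numpy, scipy, OpenCV 4.12 (cv2) and the standard library are available. Lean on these libraries where they do the work, as an engineer would, in place of code of your own. Each camera call takes 0.05 s, during which the arm holds its last target. There are 200 camera calls.

## Working session

There is one attempt and no reset: what is moved stays moved. The work goes in short steps, Python scripts to look and compute and a tool call to move; the robot and the scene stay as the last step left them, time stands still between calls to the robot, and variables do not carry over. Pictures are saved under pics/ and viewed, at most 10 in all, crops included, and the job is handed in when it is done.

Besides the shell and the picture viewer there is one more tool, called as a command line: name --argument value ..., lists and objects as JSON in quotes. play_rows: Moves the arm, as the interface text tells. Its arguments: {"type":"object","properties":{"plan":{"type":"array","items":{"type":"array"}},"squeeze":{"type":"number"}},"required":["plan"]}

```bash
mkdir -p pics; ls; python3 - <<'E'
from bench import bot
import cv2,numpy as np
s=bot.sense();print({k:np.round(v,3) for k,v in s.items()})
ims=[]
for n in("side","top"):
    p,d=bot.read_camera(n);np.savez('pics/'+n,p=p,d=d);c=bot.calibration(n);print(n,c["fx"],c["fy"],c["cx"],c["cy"]);print(np.round(c["extrinsics"],4))
    cv2.imwrite(f'pics/{n}1.png',p)
E
```

```text
pics
{'time': np.float64(0.0), 'q': array([ 1.051,  0.492,  1.559, -0.   ,  1.092, -0.106]), 'qd': array([-0.002, -0.001,  0.   ,  0.   , -0.   , -0.001]), 'joint_torque': array([ 4.0000e-03, -6.1265e+01, -2.5820e+01,  6.9000e-02,  4.8000e-02,
       -0.0000e+00]), 'ee_pos': array([0.251, 0.572, 0.199]), 'tcp_rot': array([-6.450e-01, -3.074e+00,  2.000e-03]), 'ft_force': array([ 0.482, -0.608, -0.223]), 'torque': array([0.038, 0.008, 0.02 ]), 'gripper_force': np.float64(0.0), 'grip_width': np.float64(0.095)}
side 390.7345430194472 390.7345430194472 255.70150094229882 192.60543927555602
[[ 0.9819 -0.116   0.1495  0.3433]
 [-0.1892 -0.5846  0.789  -0.8234]
 [-0.0041 -0.803  -0.596   0.6356]
 [ 0.      0.      0.      1.    ]]
top 453.9273691945135 453.9273691945135 247.7220353086005 185.8248112039035
[[-0.0035 -0.9971  0.0755  0.3854]
 [-1.      0.004   0.0063 -0.143 ]
 [-0.0066 -0.0754 -0.9971  1.2722]
 [ 0.      0.      0.      1.    ]]
```

View pics/side1.png

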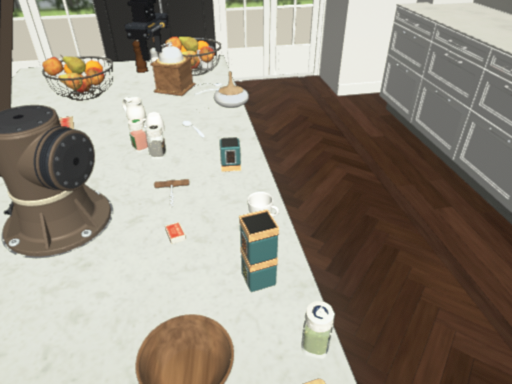

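View pics/top1.png

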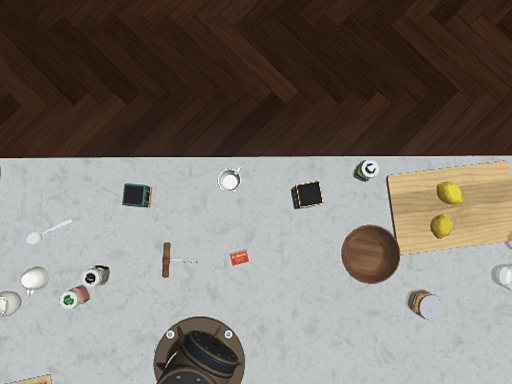

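The side view shows the loose canister at (231,153), window towards the camera (-y), and the stack at (259,245). The top view puts the loose foot at (137,195), the stack's recess at (309,194), the cup at (230,181) and the jar at (368,170). The worktop edge is at row 157.

```bash
cat > h.py <<'E'
from bench import bot
import cv2,numpy as np
def cloud(n,p=None,d=None):
    if d is None: p,d=bot.read_camera(n)
    c=bot.calibration(n);v,u=np.mgrid[:384,:512]
    P=np.stack([(u-c["cx"])/c["fx"]*d,(v-c["cy"])/c["fy"]*d,d,np.ones_like(d)],-1)@c["extrinsics"].T
    P=P[...,:3];P[d==0]=np.nan
    return p,P
def rect(n,P,xy,r,z0,z1):
    m=(np.hypot(P[...,0]-xy[0],P[...,1]-xy[1])<r)&(P[...,2]>z0)&(P[...,2]<z1)
    q=P[m].astype(np.float32)
    if len(q)<8: print(n,xy,'few',len(q));return
    (c,s,a)=cv2.minAreaRect(q[:,:2]);print(n,z0,'n',len(q),'z',np.round(np.percentile(q[:,2],[5,50,95]),4),'c',np.round(c,4),'s',np.round(s,4),'a',round(a,1),'mean',q[:,:2].mean(0).round(4))
E
python3 - <<'E'
from h import *
for n in("top","side"):
    f=np.load(f'pics/{n}.npz');p,P=cloud(n,f['p'],f['d'])
    print(n,'table z near',np.nanmedian(P[190:200,150:170,2]) if n=="top" else np.nanmedian(P[200:220,200:220,2]))
    L=(.45,.145);S=(.45,-.305)
    rect(n,P,L,.07,.081,.09);rect(n,P,L,.07,.07,.09);rect(n,P,L,.07,.02,.1)
    rect(n,P,S,.08,.157,.17);rect(n,P,S,.08,.152,.17);rect(n,P,S,.08,.161,.17)
    rect(n,P,(.49,-.1),.08,.02,.1);rect(n,P,(.51,-.46),.08,.03,.12)
    if n=="top":
        print('edge x',np.nanmax(P[:,:,0][np.abs(P[:,:,2])<.01]))
E
```

```text
top table z near 0.00116979143914131Traceback (most recent call last):
  File "<stdin>", line 6, in <module>
  File "h.py", line 13, in rect
    (c,s,a)=cv2.minAreaRect(q[:,:2]);print(n,z0,'n',len(q),'z',np.round(np.percentile(q[:,2],[5,50,95]),4),'c',np.round(c,4),'s',np.round(s,4),'a',round(a,1),'mean',q[:,:2].mean(0).round(4))
            ~~~~~~~~~~~~~~~^^^^^^^^^
cv2.error: OpenCV(4.12.0) /io/opencv/modules/imgproc/src/convhull.cpp:143: error: (-215:Assertion failed) total >= 0 && (depth == CV_32F || depth == CV_32S) in function 'convexHull'
```

```bash
sed -i 's/minAreaRect(q\[:,:2\])/minAreaRect(np.ascontiguousarray(q[:,:2]))/' h.py
python3 - <<'E'
from h import *
for n in("top","side"):
    f=np.load(f'pics/{n}.npz');p,P=cloud(n,f['p'],f['d'])
    L=(.45,.145);S=(.45,-.305)
    rect(n,P,L,.07,.081,.09);rect(n,P,L,.07,.07,.09);rect(n,P,L,.07,.02,.1)
    rect(n,P,S,.08,.157,.17);rect(n,P,S,.08,.152,.17);rect(n,P,S,.08,.161,.17)
    rect(n,P,(.49,-.1),.08,.02,.1);rect(n,P,(.51,-.46),.08,.03,.12)
    if n=="top":
        print('edge x',np.nanmax(P[:,:,0][np.abs(P[:,:,2])<.01]))
E
```

```text
top 0.081 n 320 z [0.0816 0.0846 0.0878] c [0.4535 0.1649] s [0.0534 0.0542] a 85.0 mean [0.4542 0.1658]
top 0.07 n 484 z [0.0751 0.0832 0.0874] c [0.4545 0.1661] s [0.0594 0.058 ] a 84.5 mean [0.4541 0.164 ]
top 0.02 n 573 z [0.0408 0.0823 0.0874] c [0.4544 0.1659] s [0.0599 0.0581] a 84.5 mean [0.4535 0.1601]
top 0.157 n 549 z [0.1579 0.1608 0.1654] c [ 0.4501 -0.2859] s [0.0579 0.0586] a 9.6 mean [ 0.4498 -0.2859]
top 0.152 n 572 z [0.1572 0.1608 0.1652] c [ 0.4501 -0.2859] s [0.0579 0.0586] a 9.6 mean [ 0.4501 -0.2856]
top 0.161 n 258 z [0.1612 0.1626 0.1668] c [ 0.4502 -0.2858] s [0.0578 0.0583] a 9.7 mean [ 0.4495 -0.2853]
top 0.02 n 196 z [0.0214 0.0475 0.0592] c [ 0.4984 -0.085 ] s [0.0696 0.0594] a 0.3 mean [ 0.5013 -0.0845]
top 0.03 n 390 z [0.04   0.097  0.1018] c [ 0.5187 -0.4509] s [0.0455 0.0463] a 63.4 mean [ 0.5166 -0.4463]
edge x 0.5671289633047132
side 0.081 n 156 z [0.0815 0.085  0.0866] c [0.4512 0.1644] s [0.0533 0.0512] a 87.5 mean [0.4522 0.1614]
side 0.07 n 262 z [0.072  0.0833 0.0863] c [0.4531 0.1621] s [0.0577 0.0568] a 87.1 mean [0.4525 0.1549]
side 0.02 n 553 z [0.0259 0.0677 0.0859] c [0.4527 0.1618] s [0.0589 0.0578] a 85.2 mean [0.4512 0.1456]
side 0.157 n 755 z [0.1585 0.1602 0.1642] c [ 0.4488 -0.2868] s [0.0581 0.0619] a 9.5 mean [ 0.4491 -0.2875]
side 0.152 n 836 z [0.1546 0.1601 0.1641] c [ 0.4488 -0.2868] s [0.0581 0.0619] a 9.5 mean [ 0.4486 -0.2896]
side 0.161 n 223 z [0.1611 0.1628 0.1649] c [ 0.4486 -0.2867] s [0.0581 0.0619] a 9.9 mean [ 0.4489 -0.2874]
side 0.02 n 454 z [0.0236 0.0455 0.057 ] c [ 0.494  -0.0892] s [0.0619 0.0704] a 14.8 mean [ 0.4968 -0.081 ]
side 0.03 n 1232 z [0.0366 0.0876 0.0995] c [ 0.5176 -0.4541] s [0.0459 0.0473] a 67.4 mean [ 0.5135 -0.4637]
```

```bash
cat >> h.py <<'E'
from scipy.spatial.transform import Rotation as R, Slerp
def frame(yaw,tilt):
    """tool y horizontal at yaw (deg); tool z = down tilted by tilt deg towards yaw+90"""
    y=np.array([np.cos(np.radians(yaw)),np.sin(np.radians(yaw)),0]);c=np.array([-y[1],y[0],0])
    t=np.radians(tilt);z=np.sin(t)*c-np.cos(t)*np.array([0,0,1])
    return R.from_matrix(np.stack([np.cross(y,z),y,z],1))
def rel(poses):
    s=bot.sense();T0=R.from_rotvec(s["tcp_rot"]);print('q',s["q"].round(2),'pos',s["ee_pos"].round(4),'t',round(float(s["time"]),2),'w',s["grip_width"].round(4),'F',s["ft_force"].round(1))
    for p,r in poses:
        d=T0.inv().apply(p-s["ee_pos"])/.1;w=(T0.inv()*r).as_rotvec()/(np.pi/2);print(d.round(3).tolist(),w.round(3).tolist())
E
python3 - <<'E'
from h import *
rel([(np.array([.448,.10,.26]),frame(-5,0)),(np.array([.448,.10,.26]),frame(-5,45))])
E
```

```text
Traceback (most recent call last):
  File "h.py", line 21, in rel
    s=bot.sense();T0=R.from_rotvec(s["tcp_rot"]);print('q',s["q"].round(2),'pos',s["ee_pos"].round(4),'t',round(float(s["time"]),2),'w',s["grip_width"].round(4),'F',s["ft_force"].round(1))
                                                                                                                                        ^^^^^^^^^^^^^^^^^^^^^
AttributeError: 'float' object has no attribute 'round'
```

play_rows --plan '[[[-0.3,-0.3,-0.15],[0,0,0.08],1],[[-0.6,-0.6,-0.3],[0,0,0.16],1],[[-0.9,-0.9,-0.5],[0,0,0.24],1],[[-1,-1,-0.6],[0,0,0.3],1],[[-1,-1,-0.6],[0,0,0.3],1]]'

```text
time: 0.6
ee_pos: [0.3036, 0.4394, 0.2613]
tcp_rot: [1.35, 2.836, 0.004]
ft_force: [0.8, -0.5, 0.4]
grip_width: 0.0948
gripper_force: 0.0
```

```bash
sed -i 's/s\["grip_width"\].round(4)/round(float(s["grip_width"]),4)/' h.py
python3 - <<'E'
from h import *
rel([(np.array([.448,.10,.26]),frame(-5,0)),(np.array([.448,.10,.26]),frame(-5,45))])
E
```

```text
q [ 0.84  0.3   1.7  -0.    1.14  0.16] pos [0.3036 0.4394 0.2613] t 0.6 w 0.0948 F [ 0.8 -0.5  0.4]
[-3.545, -1.018, 0.01] [0.001, -0.001, 0.49]
[-3.545, -1.018, 0.01] [-0.191, 0.474, 0.464]
```

play_rows --plan '[[[-0.3,-0.1,0],[0,0,0.1],1],[[-0.6,-0.2,0],[0,0,0.2],1],[[-0.9,-0.3,0],[0,0,0.29],1],[[-1,-0.35,0],[0,0,0.38],1],[[-1,-0.35,0],[0,0,0.49],1]]'

```text
time: 1.1
ee_pos: [0.339, 0.3403, 0.2591]
tcp_rot: [-2.293, -2.147, 0.002]
ft_force: [-0.1, 0.2, 0.4]
grip_width: 0.0952
gripper_force: 0.0
```

```bash
python3 - <<'E'
from h import *
rel([(np.array([.448,.10,.26]),frame(-5,0)),(np.array([.448,.10,.26]),frame(-5,45))])
E
```

```text
q [0.65 0.22 1.82 0.   1.11 0.72] pos [0.339  0.3403 0.2591] t 1.1 w 0.0952 F [-0.1  0.2  0.4]
[-2.327, 1.245, -0.008] [-0.001, 0.0, 0.014]
[-2.327, 1.245, -0.008] [-0.006, 0.5, 0.013]
```

play_rows --plan '[[[-0.35,0.18,0],[0,0,0.01],1],[[-0.7,0.36,0],[0,0,0.01],1],[[-1,0.54,0],[0,0,0.014],1],[[-1,0.54,0],[0,0,0.014],1]]'

```text
time: 1.5
ee_pos: [0.3878, 0.2361, 0.2591]
tcp_rot: [-2.312, -2.127, 0.002]
ft_force: [0.3, 0.3, -1.0]
grip_width: 0.095
gripper_force: 0.0
```

play_rows --plan '[[[-0.35,0.18,0],[0,0.09,0],1],[[-0.7,0.36,0],[0,0.18,0],1],[[-1,0.54,0],[0,0.27,0],1],[[-1,0.6,0],[0,0.36,0],1],[[-1,0.65,0],[0,0.45,0],1]]'

```text
time: 2.0
ee_pos: [0.4448, 0.1323, 0.2602]
tcp_rot: [-1.929, -1.777, -0.66]
ft_force: [-0.3, -0.1, -0.4]
grip_width: 0.095
gripper_force: 0.0
```

```bash
python3 - <<'E'
from h import *
C=np.array([.4537,.165,.042]);f=frame(-5,45);t=f.as_matrix()[:,2]
rel([(C-.12*t,f),(C-.09*t,f),(C+.006*t,f)])
E
```

```text
q [-0.25  0.21  2.    0.72  1.16 -0.55] pos [0.4448 0.1323 0.2602] t 2.0 w 0.095 F [-0.3 -0.1 -0.4]
[-1.222, 0.053, 0.743] [-0.0, 0.082, 0.004]
[-1.183, 0.054, 1.04] [-0.0, 0.082, 0.004]
[-1.06, 0.054, 1.992] [-0.0, 0.082, 0.004]
```

play_rows --plan '[[[-0.3,0.01,0.1],[0,0.04,0],1],[[-0.6,0.02,0.2],[0,0.08,0],1],[[-0.9,0.04,0.4],[0,0.08,0.004],1],[[-1,0.05,0.6],[0,0.082,0.004],1],[[-1,0.05,0.6],[0,0.082,0.004],1]]'

```text
time: 2.5
ee_pos: [0.4438, 0.0902, 0.1491]
tcp_rot: [-1.849, -1.689, -0.751]
ft_force: [0.3, -0.6, 1.2]
grip_width: 0.0949
gripper_force: 0.0
```

```bash
python3 - <<'E'
from h import *
C=np.array([.4537,.165,.042]);f=frame(-5,45);t=f.as_matrix()[:,2]
rel([(C-.09*t,f),(C+.006*t,f)])
p,P=cloud("wrist") if 0 else bot.read_camera("wrist");cv2.imwrite('pics/w1.png',p)
E
```

```text
q [-0.4   0.45  2.13  0.87  1.07 -0.95] pos [0.4438 0.0902 0.1491] t 2.5 w 0.0949 F [ 0.3 -0.6  1.2]
[-0.222, 0.038, 0.391] [-0.005, 0.003, -0.004]
[-0.217, 0.046, 1.351] [-0.005, 0.003, -0.004]
```

View pics/w1.png

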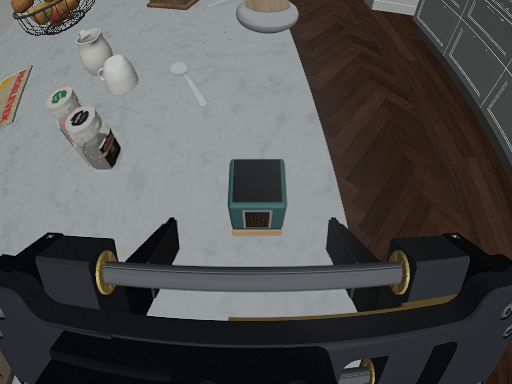

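The wrist view shows the canister at (258,195), window facing the gripper, midway between the fingertips (175 and 330). Approaching.

play_rows --plan '[[[-0.11,0.02,0.2],[0,0,0],1],[[-0.22,0.04,0.4],[0,0,0],1],[[-0.22,0.04,0.6],[0,0,0],1],[[-0.22,0.04,0.8],[0,0,0],1],[[-0.22,0.04,0.95],[0,0,0],1]]'

```text
time: 3.05
ee_pos: [0.453, 0.1413, 0.069]
tcp_rot: [-1.849, -1.695, -0.756]
ft_force: [0.4, -0.3, 0.1]
grip_width: 0.0952
gripper_force: 0.0
```

play_rows --plan '[[[0,0,0.2],[0,0,0],1],[[0,0,0.38],[0,0,0],1],[[0,0,0.4],[0,0,0],1]]'

```text
time: 3.35
ee_pos: [0.4548, 0.1696, 0.0402]
tcp_rot: [-1.848, -1.695, -0.755]
ft_force: [0.1, 0.6, 0.2]
grip_width: 0.0953
gripper_force: 0.0
```

```bash
python3 - <<'E'
from h import *
C=np.array([.4537,.165,.042]);f=frame(-5,45);t=f.as_matrix()[:,2]
rel([(C+.006*t,f)])
E
```

```text
q [-0.22  0.68  2.2   1.19  0.85 -1.22] pos [0.4548 0.1696 0.0402] t 3.35 w 0.0953 F [0.1 0.6 0.2]
[-0.02, -0.007, 0.014] [-0.003, 0.004, -0.001]
```

Close on it, then compute the first arc about the lid edge.

play_rows --plan '[[[-0.02,0,0],[0,0,0],-0.1],[[-0.02,0,0],[0,0,0],-0.4],[[-0.02,0,0],[0,0,0],-0.4],[[-0.02,0,0],[0,0,0],-0.4],[[-0.02,0,0],[0,0,0],-0.4]]' --squeeze 25

```text
time: 3.85
ee_pos: [0.4549, 0.1662, 0.0389]
tcp_rot: [-1.852, -1.692, -0.756]
ft_force: [-0.1, -0.2, 0.1]
grip_width: 0.0603
gripper_force: 0.0
```

```bash
cat >> h.py <<'E'
def arc(pivot,degs,n=0,lift=0.0):
    """turn the current tool pose about a horizontal edge through pivot, rolling up->+c (axis -a), a at -5 deg"""
    s=bot.sense();T0=R.from_rotvec(s["tcp_rot"]);p=s["ee_pos"];a=-np.array([np.cos(np.radians(-5)),np.sin(np.radians(-5)),0])
    rel([(pivot+np.array([0,0,lift])+R.from_rotvec(a*np.radians(g)).apply(p-pivot),R.from_rotvec(a*np.radians(g))*T0) for g in degs])
E
python3 - <<'E'
from h import *
c=np.array([np.sin(np.radians(5)),np.cos(np.radians(5)),0])
p,P=cloud("top");rect("top",P,(.454,.165),.045,.081,.09)
C=np.array([.4537,.165,0])
arc(C+.029*c,[8,16,24,32,40],0,.0005)
E
```

```text
top (0.454, 0.165) few 0
q [-0.23  0.68  2.2   1.19  0.85 -1.22] pos [0.4547 0.1663 0.0388] t 3.9 w 0.0583 F [ 0.6 -0.8  1.6]
[0.068, -0.0, 0.012] [-0.0, -0.089, 0.0]
[0.13, -0.0, 0.036] [-0.001, -0.178, 0.001]
[0.188, -0.0, 0.068] [-0.001, -0.267, 0.001]
[0.241, -0.001, 0.108] [-0.001, -0.356, 0.001]
[0.288, -0.001, 0.156] [-0.002, -0.444, 0.001]
```

play_rows --plan '[[[0.05,0,0.008],[0,-0.06,0],-0.4],[[0.095,0,0.02],[0,-0.13,0],-0.4],[[0.143,0,0.042],[0,-0.2,0],-0.4],[[0.19,0,0.068],[0,-0.27,0],-0.4],[[0.228,0,0.098],[0,-0.335,0],-0.4]]'

```text
time: 4.4
ee_pos: [0.4564, 0.1885, 0.0478]
tcp_rot: [-2.166, -1.984, -0.293]
ft_force: [-3.0, -1.5, -1.0]
grip_width: 0.0579
gripper_force: 25.0
```

```bash
python3 - <<'E'
from h import *
c=np.array([np.sin(np.radians(5)),np.cos(np.radians(5)),0])
C=np.array([.4537,.165,0]);s=bot.sense();z=R.from_rotvec(s["tcp_rot"]).as_matrix()[:,2]
tilt=np.degrees(np.arctan2(z@c,-z[2]));print(tilt,s["gripper_force"])
left=90-(45-tilt)
arc(C+.029*c,[7,14,21,28,35,left])
E
```

```text
15.706877111838049 24.993733763694763
q [ 0.1   0.53  2.1   0.55  0.53 -0.3 ] pos [0.4564 0.1885 0.0478] t 4.4 w 0.0579 F [-3.  -1.5 -1. ]
[0.057, 0.0, 0.013] [-0.0, -0.078, 0.0]
[0.113, 0.0, 0.033] [-0.0, -0.156, 0.001]
[0.165, 0.0, 0.059] [-0.0, -0.233, 0.001]
[0.214, 0.0, 0.092] [-0.0, -0.311, 0.002]
[0.258, 0.0, 0.13] [-0.001, -0.389, 0.002]
[0.374, 0.001, 0.31] [-0.001, -0.675, 0.004]
```

play_rows --plan '[[[0.057,0,0.013],[0,-0.078,0],-0.4],[[0.113,0,0.033],[0,-0.156,0],-0.4],[[0.165,0,0.059],[0,-0.233,0],-0.4],[[0.214,0,0.092],[0,-0.311,0],-0.4],[[0.258,0,0.13],[0,-0.389,0],-0.4]]'

```text
time: 4.9
ee_pos: [0.4597, 0.2166, 0.0436]
tcp_rot: [2.168, 1.987, -0.31]
ft_force: [0.5, 0.5, -5.4]
grip_width: 0.0577
gripper_force: 25.0
```

```bash
cat >> h.py <<'E'
c=np.array([np.sin(np.radians(5)),np.cos(np.radians(5)),0])
def tilt():
    s=bot.sense();z=R.from_rotvec(s["tcp_rot"]).as_matrix()[:,2];a=np.degrees(np.arctan2(z@c,-z[2]));print('tilt',a.round(2),'grip',s["gripper_force"]);return a
E
python3 - <<'E'
from h import *
C=np.array([.4537,.165,0]);left=90-(45-tilt())
arc(C+.029*c,[7,14,21,left-4,left])
E
```

```text
tilt -15.99 grip 24.97243881225586
q [ 0.44  0.62  1.89 -0.33  0.81  0.78] pos [0.4597 0.2166 0.0436] t 4.9 w 0.0577 F [ 0.5  0.5 -5.4]
[0.058, 0.0, 0.016] [0.0, -0.078, 0.0]
[0.114, 0.0, 0.039] [0.0, -0.156, 0.001]
[0.166, 0.001, 0.068] [0.0, -0.233, 0.001]
[0.194, 0.001, 0.088] [0.0, -0.278, 0.002]
[0.221, 0.001, 0.109] [0.0, -0.322, 0.002]
```

play_rows --plan '[[[0.058,0,0.016],[0,-0.078,0],-0.4],[[0.114,0,0.039],[0,-0.156,0],-0.4],[[0.166,0,0.068],[0,-0.233,0],-0.4],[[0.194,0,0.088],[0,-0.278,0],-0.4],[[0.216,0,0.105],[0,-0.315,0],-0.4]]'

```text
time: 5.4
ee_pos: [0.4606, 0.2352, 0.0269]
tcp_rot: [1.851, 1.708, -0.763]
ft_force: [2.3, -1.0, 18.4]
grip_width: 0.0579
gripper_force: 25.0
```

```bash
python3 - <<'E'
from h import *
C=np.array([.4537,.165,0]);left=90-(45-tilt())
arc(C+.029*c,[left])
p,P=cloud("side");rect("side",P,(.458,.237),.06,.052,.066)
p,P=cloud("top");rect("top",P,(.458,.237),.06,.05,.066)
E
```

```text
tilt -44.34 grip 25.0298935174942
q [ 0.63  0.84  1.67 -0.58  1.26  1.08] pos [0.4606 0.2352 0.0269] t 5.4 w 0.0579 F [ 2.3 -1.  18.4]
[0.006, 0.0, 0.001] [0.0, -0.007, 0.0]
side 0.052 n 284 z [0.0541 0.0592 0.0622] c [0.4631 0.2329] s [0.0733 0.0815] a 3.9 mean [0.4597 0.2308]
top 0.05 n 686 z [0.0537 0.0586 0.0629] c [0.463  0.2368] s [0.0846 0.0728] a 88.4 mean [0.4612 0.2363]
```

play_rows --plan '[[[0,0,0],[0,0,0],-0.1],[[0,0,0],[0,0,0],0.4],[[0,0,0],[0,0,0],1],[[0,0,0],[0,0,0],1],[[0,0,0],[0,0,0],1]]'

```text
time: 6.0
ee_pos: [0.4594, 0.2342, 0.0255]
tcp_rot: [1.856, 1.71, -0.764]
ft_force: [0.0, 0.3, 0.0]
grip_width: 0.0842
gripper_force: 0.0
```

```bash
python3 - <<'E'
from h import *
tilt()
p,P=cloud("top");rect("top",P,(.458,.237),.06,.05,.066)
m=np.hypot(P[...,0]-.46,P[...,1]-.236)<.09;v,u=np.where(m);print(u.min(),u.max(),v.min(),v.max())
a=p[v.min()-20:v.max()+20,u.min()-20:u.max()+20]
q,_=bot.read_camera("side");b=q[80:200,170:310]
cv2.imwrite('pics/l1.png',np.hstack([cv2.resize(a,(400,400)),cv2.resize(b,(400,400))]))
C=np.array([.4599,.2357,.029])
P=[]
for g in(-30,-15,0,15,30,45):
    f=frame(-5,g);P.append((C+.006*f.as_matrix()[:,2]+np.array([0,0,.006]),f))
rel(P)
E
```

```text
tilt -44.12 grip 0.0
top 0.05 n 690 z [0.0536 0.0588 0.0631] c [0.4616 0.2366] s [0.0852 0.0991] a 84.9 mean [0.4615 0.236 ]
0 147 160 228Traceback (most recent call last):
  File "<stdin>", line 7, in <module>
cv2.error: OpenCV(4.12.0) /io/opencv/modules/imgproc/src/resize.cpp:4208: error: (-215:Assertion failed) !ssize.empty() in function 'resize'
```

```bash
python3 - <<'E'
from h import *
C=np.array([.4599,.2362,.029])
P=[]
for g in(-37,-30,-22,-15,-8,0,15,30,45):
    f=frame(-5,g);P.append((C+.006*f.as_matrix()[:,2]+np.array([0,0,.006]),f))
rel(P)
E
```

```text
q [ 0.63  0.84  1.68 -0.58  1.26  1.08] pos [0.4594 0.2342 0.0256] t 6.1 w 0.0919 F [-0.3 -0.3 -0.4]
[-0.044, 0.002, -0.022] [-0.005, 0.079, 0.005]
[-0.037, 0.002, -0.023] [-0.006, 0.157, 0.005]
[-0.029, 0.002, -0.026] [-0.006, 0.246, 0.005]
[-0.022, 0.002, -0.029] [-0.006, 0.323, 0.004]
[-0.016, 0.002, -0.033] [-0.007, 0.401, 0.004]
[-0.01, 0.002, -0.038] [-0.007, 0.49, 0.003]
[0.0, 0.002, -0.051] [-0.008, 0.657, 0.002]
[0.006, 0.002, -0.065] [-0.008, 0.823, 0.002]
[0.009, 0.002, -0.081] [-0.008, 0.99, 0.0]
```

play_rows --plan '[[[-0.044,0,-0.022],[0,0.08,0],1],[[-0.037,0,-0.023],[0,0.16,0],1],[[-0.029,0,-0.026],[0,0.246,0],1],[[-0.022,0,-0.029],[0,0.32,0],1],[[-0.016,0,-0.033],[0,0.4,0],1]]'

```text
time: 6.6
ee_pos: [0.4601, 0.2357, 0.0298]
tcp_rot: [2.248, 2.064, -0.164]
ft_force: [-0.2, -0.1, -0.3]
grip_width: 0.0952
gripper_force: 0.0
```

```bash
python3 - <<'E'
from h import *
tilt();C=np.array([.4599,.2362,.029])
P=[]
for g in(0,8,16,24,32):
    f=frame(-5,g);P.append((C+.006*f.as_matrix()[:,2]+np.array([0,0,.006]),f))
rel(P)
E
```

```text
tilt -7.83 grip 0.0
q [ 0.41  0.61  1.92 -0.18  0.69  0.64] pos [0.4601 0.2357 0.0298] t 6.6 w 0.0952 F [-0.2 -0.1 -0.3]
[0.006, -0.002, 0.007] [-0.006, 0.087, 0.001]
[0.014, -0.002, 0.005] [-0.006, 0.176, 0.001]
[0.022, -0.002, 0.003] [-0.006, 0.265, 0.0]
[0.029, -0.002, -0.001] [-0.006, 0.354, -0.0]
[0.036, -0.002, -0.006] [-0.006, 0.443, -0.001]
```

play_rows --plan '[[[0.006,0,0.007],[0,0.087,0],1],[[0.014,0,0.005],[0,0.176,0],1],[[0.022,0,0.003],[0,0.265,0],1],[[0.029,0,-0.001],[0,0.354,0],1],[[0.036,0,-0.006],[0,0.443,0],1]]'

```text
time: 7.1
ee_pos: [0.4568, 0.2393, 0.0283]
tcp_rot: [-2.097, -1.927, -0.362]
ft_force: [-0.2, 0.8, -0.2]
grip_width: 0.0952
gripper_force: 0.0
```

```bash
python3 - <<'E'
from h import *
tilt();C=np.array([.4599,.2362,.029])
p,P=cloud("side");cv2.imwrite('pics/l2.png',cv2.resize(p[60:210,150:350],(800,600)))
P=[]
for g in(37,45):
    f=frame(-5,g);P.append((C+.006*f.as_matrix()[:,2]+np.array([0,0,.002]),f))
rel(P)
E
```

```text
tilt 21.14 grip 0.0
q [ 0.15  0.6   2.09  0.79  0.54 -0.48] pos [0.4568 0.239  0.0278] t 7.15 w 0.0948 F [ 2.  -1.2 -0.6]
[0.004, 0.033, 0.018] [-0.019, 0.172, -0.003]
[0.012, 0.033, 0.015] [-0.019, 0.261, -0.004]
```

View pics/l2.png

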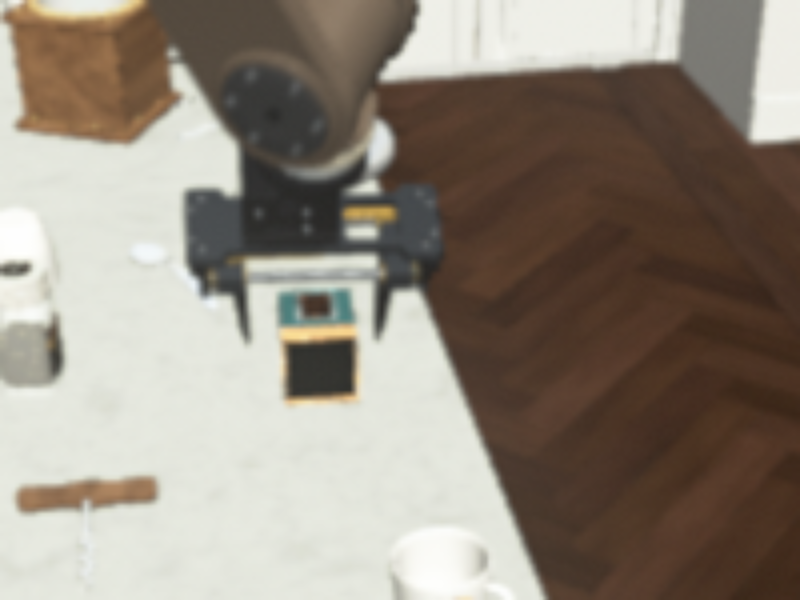

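The crop shows the canister lying flat, window up at (316,308), lid facing the camera, between the open fingers at (247,378).

play_rows --plan '[[[0.003,0.02,0.015],[-0.01,0.08,0],1],[[0.006,0.033,0.016],[-0.019,0.15,0],1],[[0.01,0.033,0.015],[-0.019,0.21,0],1],[[0.012,0.033,0.015],[-0.019,0.261,-0.004],1],[[0.012,0.033,0.015],[-0.019,0.261,-0.004],1]]'

```text
time: 7.65
ee_pos: [0.4594, 0.2397, 0.0255]
tcp_rot: [-1.858, -1.69, -0.751]
ft_force: [0.7, 0.0, -0.1]
grip_width: 0.0951
gripper_force: 0.0
```

```bash
python3 - <<'E'
from h import *
tilt();C=np.array([.4599,.2362,.029])
f=frame(-5,45);rel([(C+.006*f.as_matrix()[:,2]+np.array([0,0,.002]),f)])
E
```

```text
tilt 44.43 grip 0.0
q [-0.06  0.71  2.19  1.36  0.8  -1.23] pos [0.4594 0.2397 0.0255] t 7.65 w 0.0951 F [ 0.7  0.  -0.1]
[0.014, 0.008, -0.004] [-0.001, 0.006, -0.005]
```

Grip, then plan the second arc (shell edge, then foot edge).

play_rows --plan '[[[0,0,0],[0,0,0],-0.1],[[0,0,0],[0,0,0],-0.4],[[0,0,0],[0,0,0],-0.4],[[0,0,0],[0,0,0],-0.4],[[0,0,0],[0,0,0],-0.4]]' --squeeze 25

```text
time: 8.15
ee_pos: [0.4598, 0.2412, 0.027]
tcp_rot: [-1.855, -1.696, -0.755]
ft_force: [4.2, -2.9, 1.6]
grip_width: 0.0603
gripper_force: 2.2
```

```bash
python3 - <<'E'
from h import *
tilt()
L=np.array([.4599,.2362,.029])
arc(L+.037*c-np.array([0,0,.029]),[7,14,21,28,35])
E
```

```text
tilt 44.39 grip 2.2283593006432056
q [-0.06  0.71  2.19  1.36  0.8  -1.23] pos [0.4598 0.2412 0.027 ] t 8.15 w 0.0603 F [ 4.2 -2.9  1.6]
[0.051, -0.0, -0.002] [-0.0, -0.078, 0.0]
[0.102, -0.0, 0.003] [-0.0, -0.156, 0.0]
[0.152, -0.0, 0.013] [-0.001, -0.233, 0.0]
[0.2, -0.001, 0.03] [-0.001, -0.311, 0.0]
[0.246, -0.001, 0.052] [-0.001, -0.389, 0.0]
```

play_rows --plan '[[[0,0,0],[0,0,0],-0.4],[[0,0,0],[0,0,0],-0.4],[[0.051,0,-0.002],[0,-0.078,0],-0.4],[[0.102,0,0.003],[0,-0.156,0],-0.4],[[0.152,0,0.013],[0,-0.233,0],-0.4]]'

```text
time: 8.65
ee_pos: [0.4598, 0.2512, 0.0353]
tcp_rot: [-2.072, -1.894, -0.454]
ft_force: [-0.8, -0.4, -4.4]
grip_width: 0.0578
gripper_force: 25.0
```

```bash
python3 - <<'E'
from h import *
tilt()
L=np.array([.4599,.2362,.029])
arc(L+.037*c-np.array([0,0,.029]),[7,14,21,28,35])
E
```

```text
tilt 25.05 grip 24.987064150627702
q [ 0.14  0.59  2.11  0.93  0.54 -0.6 ] pos [0.4598 0.2512 0.0353] t 8.65 w 0.0578 F [-0.8 -0.4 -4.4]
[0.051, -0.0, -0.003] [-0.0, -0.078, 0.0]
[0.102, -0.0, 0.0] [-0.001, -0.156, 0.001]
[0.152, -0.0, 0.01] [-0.001, -0.233, 0.001]
[0.2, -0.001, 0.025] [-0.001, -0.311, 0.002]
[0.246, -0.001, 0.046] [-0.001, -0.389, 0.002]
```

play_rows --plan '[[[0.051,0,-0.003],[0,-0.078,0],-0.4],[[0.102,0,0],[0,-0.156,0],-0.4],[[0.152,0,0.01],[0,-0.233,0],-0.4],[[0.2,0,0.025],[0,-0.311,0],-0.4],[[0.22,0,0.034],[0,-0.345,0],-0.4]]'

```text
time: 9.15
ee_pos: [0.4609, 0.2716, 0.0419]
tcp_rot: [-2.31, -2.122, 0.033]
ft_force: [-2.3, 3.3, -1.4]
grip_width: 0.0576
gripper_force: 24.9
```

```bash
python3 - <<'E'
from h import *
g=tilt()
# canister roll so far from lying = 44.4-g ; lean remaining
L=np.array([.4599,.2362,.029]);up=np.array([0,0,1])
ps=L+.037*c-.029*up
lean=np.radians(90-(44.4-g));print('lean',np.degrees(lean))
# canister frame: X (back dir) and Z (lid dir); lying: Z=-c, X=-up ; standing: Z=up, X=-c
Z=np.cos(lean)*up-np.sin(lean)*c; X=-np.cos(lean)*c-np.sin(lean)*up
pf=ps+X*(-.0065)+Z*(-.005);print('foot edge',pf)
pf=ps+X*(.0225-.029)+Z*(-.005)
arc(ps,[2,4]);
l=np.degrees(lean);arc(pf+up*(0-pf[2]) if abs(pf[2])<.003 else pf,[7,14,21,28,35,l])
E
```

```text
tilt -0.7 grip 24.929967275820673
lean 44.89867964268421
foot edge [0.46383365 0.28116184 0.00104628]
q [ 0.41  0.59  1.91 -0.    0.66  0.5 ] pos [0.4609 0.2716 0.0419] t 9.15 w 0.0576 F [-2.3  3.3 -1.4]
[0.015, 0.0, -0.0] [0.0, -0.022, 0.0]
[0.029, 0.0, -0.0] [0.0, -0.044, 0.001]
q [ 0.41  0.59  1.91 -0.    0.66  0.5 ] pos [0.4609 0.2716 0.0419] t 9.15 w 0.0576 F [-2.3  3.3 -1.4]
[0.052, -0.0, -0.009] [0.0, -0.078, 0.001]
[0.104, 0.0, -0.012] [0.0, -0.156, 0.003]
[0.157, 0.0, -0.009] [0.001, -0.233, 0.004]
[0.208, 0.001, 0.001] [0.001, -0.311, 0.006]
[0.258, 0.001, 0.017] [0.001, -0.389, 0.007]
[0.325, 0.002, 0.049] [0.001, -0.499, 0.009]
```

play_rows --plan '[[[0.052,0,-0.005],[0,-0.078,0],-0.4],[[0.104,0,-0.01],[0,-0.156,0],-0.4],[[0.157,0,-0.008],[0,-0.233,0],-0.4],[[0.208,0,0.001],[0,-0.311,0],-0.4],[[0.25,0,0.014],[0,-0.378,0],-0.4]]'

```text
time: 9.65
ee_pos: [0.4629, 0.2979, 0.0403]
tcp_rot: [1.96, 1.817, -0.632]
ft_force: [3.7, -0.4, 7.5]
grip_width: 0.0575
gripper_force: 25.0
```

```bash
python3 - <<'E'
from h import *
g=tilt();l=90-(44.4-g)
arc(np.array([.4638,.2812,0]),[l-5,l-2,l])
E
```

```text
tilt -34.77 grip 24.958333494141698
q [ 0.67  0.79  1.61 -0.45  1.22  1.  ] pos [0.4629 0.2979 0.0403] t 9.65 w 0.0575 F [ 3.7 -0.4  7.5]
[0.044, 0.001, -0.007] [0.001, -0.065, 0.001]
[0.066, 0.001, -0.009] [0.001, -0.098, 0.001]
[0.082, 0.001, -0.01] [0.002, -0.12, 0.001]
```

play_rows --plan '[[[0.044,0,-0.006],[0,-0.065,0],-0.4],[[0.066,0,-0.008],[0,-0.098,0],-0.4],[[0.082,0,-0.008],[0,-0.12,0],-0.4],[[0.082,0,-0.008],[0,-0.12,0],-0.4]]'

```text
time: 10.05
ee_pos: [0.463, 0.305, 0.0368]
tcp_rot: [1.834, 1.705, -0.788]
ft_force: [0.9, 2.5, 21.0]
grip_width: 0.0578
gripper_force: 25.0
```

```bash
python3 - <<'E'
from h import *
tilt();rel([])
p,P=cloud("side");rect("side",P,(.461,.304),.04,.07,.09);rect("side",P,(.461,.304),.04,.01,.09)
cv2.imwrite('pics/l3.png',cv2.resize(p[40:160,150:310],(800,600)))
E
```

```text
tilt -45.49 grip 24.971559026744217
q [ 0.72  0.88  1.52 -0.52  1.4   1.06] pos [0.463  0.305  0.0368] t 10.05 w 0.0578 F [ 0.9  2.5 21. ]
side 0.07 n 227 z [0.0724 0.0812 0.0855] c [0.4638 0.3041] s [0.07   0.0664] a 0.4 mean [0.4605 0.3004]
side 0.01 n 563 z [0.0157 0.062  0.0842] c [0.4634 0.3041] s [0.0709 0.0664] a 0.4 mean [0.46   0.2886]
```

View pics/l3.png

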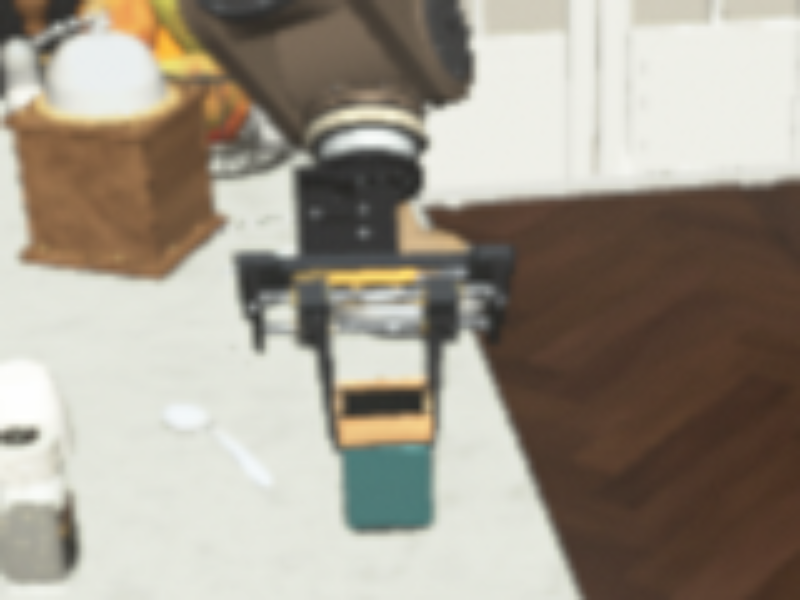

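The canister stands on its foot, lid at (384,415), plain back to the camera. Release.

play_rows --plan '[[[0,0,0],[0,0,0],-0.1],[[0,0,0],[0,0,0],0.4],[[0,0,0],[0,0,0],1],[[0,0,0],[0,0,0],1],[[0,0,0],[0,0,0],1]]'

```text
time: 10.6
ee_pos: [0.4618, 0.304, 0.0343]
tcp_rot: [1.838, 1.707, -0.791]
ft_force: [-0.3, -0.2, 0.3]
grip_width: 0.0843
gripper_force: 0.0
```

```bash
python3 - <<'E'
from h import *
tilt();bot.read_camera("top");
p,P=cloud("side");rect("side",P,(.461,.304),.042,.078,.09);
hsv=cv2.cvtColor(p,cv2.COLOR_BGR2HSV)
m=(np.hypot(P[...,0]-.463,P[...,1]-.304)<.05)&(P[...,2]>.06)&(P[...,2]<.09)&(hsv[...,0]>8)&(hsv[...,0]<24)&(hsv[...,1]>60)&(hsv[...,2]>110)
q=np.ascontiguousarray(P[m][:,:2].astype(np.float32));print(len(q),cv2.minAreaRect(q))
C=np.array([.463,.304,.042]);z=np.array([0,0,1]);o=[]
for g in(-38,-30,-22,-15,-8,0):
    f=frame(-5,g);o.append((C-.001*f.as_matrix()[:,2],f))
rel(o)
E
```

```text
tilt -45.36 grip 0.0
side 0.078 n 186 z [0.0789 0.0814 0.0853] c [0.4618 0.3051] s [0.065  0.0578] a 85.4 mean [0.461  0.3039]
156 ((0.4624399244785309, 0.3031544089317322), (0.06790657341480255, 0.055072300136089325), 86.83804321289062)
q [ 0.71  0.88  1.52 -0.51  1.4   1.06] pos [0.4618 0.304  0.0344] t 10.7 w 0.092 F [-1.3  0.4  0.3]
[-0.055, 0.01, -0.064] [-0.009, 0.082, 0.012]
[-0.057, 0.01, -0.064] [-0.01, 0.17, 0.011]
[-0.058, 0.01, -0.064] [-0.011, 0.259, 0.01]
[-0.059, 0.01, -0.063] [-0.012, 0.337, 0.01]
[-0.06, 0.01, -0.062] [-0.012, 0.415, 0.009]
[-0.061, 0.01, -0.061] [-0.013, 0.504, 0.008]
```

play_rows --plan '[[[-0.055,0.01,-0.064],[-0.01,0.08,0.01],1],[[-0.057,0.01,-0.064],[-0.01,0.17,0.01],1],[[-0.058,0.01,-0.064],[-0.011,0.26,0.01],1],[[-0.059,0.01,-0.063],[-0.012,0.337,0.01],1],[[-0.06,0.01,-0.062],[-0.012,0.415,0.009],1]]'

```text
time: 11.2
ee_pos: [0.4634, 0.3044, 0.0439]
tcp_rot: [2.246, 2.058, -0.149]
ft_force: [-0.2, 0.8, -0.6]
grip_width: 0.095
gripper_force: 0.0
```

```bash
python3 - <<'E'
from h import *
tilt();f=frame(-5,0);rel([(np.array([.463,.304,.043]),f)])
E
```

```text
tilt -7.68 grip 0.0
q [ 0.52  0.63  1.82 -0.16  0.78  0.73] pos [0.4634 0.3044 0.0439] t 11.2 w 0.095 F [-0.2  0.8 -0.6]
[-0.003, -0.004, 0.01] [0.001, 0.085, -0.0]
```

Level the tool, hold, then close.

play_rows --plan '[[[-0.003,-0.004,0.005],[0,0.045,0],1],[[-0.003,-0.004,0.01],[0,0.085,0],1],[[-0.003,-0.004,0.01],[0,0.085,0],1]]'

```text
time: 11.5
ee_pos: [0.4626, 0.3027, 0.0425]
tcp_rot: [2.316, 2.118, -0.006]
ft_force: [-0.7, 0.3, -0.5]
grip_width: 0.0953
gripper_force: 0.0
```

play_rows --plan '[[[0,0,0],[0,0,0],-0.1],[[0,0,0],[0,0,0],-0.4],[[0,0,0],[0,0,0],-0.4],[[0,0,0],[0,0,0],-0.4],[[0,0,0],[0,0,0],-0.4]]' --squeeze 25

```text
time: 12.0
ee_pos: [0.4625, 0.3041, 0.0422]
tcp_rot: [2.313, 2.12, -0.007]
ft_force: [-0.6, -0.4, 0.4]
grip_width: 0.0606
gripper_force: 0.0
```

play_rows --plan '[[[0,0,0],[0,0,0],-0.4],[[0,0,-0.1],[0,0,0],-0.4],[[0,0,-0.4],[0,0,0],-0.4],[[0,0,-0.7],[0,0,0],-0.4],[[0,0,-1],[0,0,0],-0.4]]'

```text
time: 12.5
ee_pos: [0.4623, 0.3042, 0.1437]
tcp_rot: [2.314, 2.12, -0.008]
ft_force: [-0.2, -0.5, -4.6]
grip_width: 0.0583
gripper_force: 25.0
```

```bash
python3 - <<'E'
from h import *
tilt();f=frame(-5,0);rel([(np.array([.463,.304,.26]),f),(np.array([.45,-.286,.26]),frame(99.6,0))])
E
```

```text
tilt -0.35 grip 24.96742581948638
q [ 0.47  0.46  1.8  -0.01  0.89  0.56] pos [0.4623 0.3042 0.1437] t 12.5 w 0.0583 F [-0.2 -0.5 -4.6]
[-0.008, 0.006, -1.163] [-0.001, 0.004, -0.0]
[-5.897, 0.391, -1.127] [-0.004, 0.002, -1.162]
```

play_rows --plan '[[[-0.1,0,-0.3],[0,0,-0.03],-0.4],[[-0.35,0.03,-0.6],[0,0,-0.08],-0.4],[[-0.6,0.05,-0.9],[0,0,-0.12],-0.4],[[-0.85,0.07,-1],[0,0,-0.16],-0.4],[[-1,0.09,-1],[0,0,-0.2],-0.4]]'

```text
time: 13.0
ee_pos: [0.463, 0.2032, 0.2451]
tcp_rot: [1.95, 2.457, -0.004]
ft_force: [0.5, -0.3, -5.1]
grip_width: 0.0577
gripper_force: 25.0
```

play_rows --plan '[[[-0.2,-0.05,-0.05],[0,0,-0.04],-0.4],[[-0.4,-0.1,-0.1],[0,0,-0.08],-0.4],[[-0.6,-0.14,-0.15],[0,0,-0.12],-0.4],[[-0.8,-0.18,-0.16],[0,0,-0.16],-0.4],[[-0.974,-0.22,-0.16],[0,0,-0.2],-0.4]]'

```text
time: 13.5
ee_pos: [0.463, 0.1038, 0.26]
tcp_rot: [1.543, 2.734, -0.008]
ft_force: [0.1, -0.4, -4.9]
grip_width: 0.0579
gripper_force: 25.0
```

play_rows --plan '[[[-0.19,-0.11,0],[0,0,-0.04],-0.4],[[-0.38,-0.23,0],[0,0,-0.08],-0.4],[[-0.57,-0.34,0],[0,0,-0.12],-0.4],[[-0.76,-0.46,0],[0,0,-0.16],-0.4],[[-0.95,-0.57,0],[0,0,-0.2],-0.4]]'

```text
time: 14.0
ee_pos: [0.4629, -0.0068, 0.2604]
tcp_rot: [1.096, 2.943, -0.009]
ft_force: [0.1, -0.4, -4.3]
grip_width: 0.058
gripper_force: 25.0
```

play_rows --plan '[[[-0.16,-0.18,0],[0,0,-0.04],-0.4],[[-0.32,-0.36,0],[0,0,-0.08],-0.4],[[-0.48,-0.54,0],[0,0,-0.12],-0.4],[[-0.64,-0.72,0],[0,0,-0.16],-0.4],[[-0.79,-0.9,0],[0,0,-0.2],-0.4]]'

```text
time: 14.5
ee_pos: [0.4636, -0.1266, 0.261]
tcp_rot: [-0.623, -3.079, 0.009]
ft_force: [0.1, 0.3, -4.0]
grip_width: 0.0579
gripper_force: 25.0
```

```bash
python3 - <<'E'
from h import *
rel([(np.array([.45,-.286,.26]),frame(99.6,0))])
E
```

```text
q [-0.4   0.22  1.81 -0.01  1.11 -1.57] pos [ 0.4636 -0.1266  0.261 ] t 14.5 w 0.0579 F [ 0.1  0.3 -4. ]
[-0.494, -1.522, 0.019] [-0.004, -0.0, -0.361]
```

play_rows --plan '[[[-0.06,-0.2,0],[0,0,-0.07],-0.4],[[-0.13,-0.4,0],[0,0,-0.14],-0.4],[[-0.2,-0.6,0],[0,0,-0.21],-0.4],[[-0.26,-0.8,0],[0,0,-0.28],-0.4],[[-0.32,-1,0],[0,0,-0.361],-0.4]]'

```text
time: 15.0
ee_pos: [0.4539, -0.2309, 0.2616]
tcp_rot: [0.267, -3.128, 0.008]
ft_force: [0.5, 0.6, -5.1]
grip_width: 0.0579
gripper_force: 25.0
```

```bash
python3 - <<'E'
from h import *
rel([(np.array([.45,-.286,.26]),frame(99.6,0))])
E
```

```text
q [-0.6   0.26  1.75 -0.01  1.13 -2.34] pos [ 0.4539 -0.2309  0.2616] t 15.0 w 0.0579 F [ 0.5  0.6 -5.1]
[0.132, -0.537, 0.019] [-0.003, -0.001, 0.002]
```

play_rows --plan '[[[0.04,-0.15,0.005],[0,0,0],-0.4],[[0.09,-0.35,0.01],[0,0,0],-0.4],[[0.132,-0.5,0.019],[-0.003,0,0.002],-0.4],[[0.132,-0.537,0.019],[-0.003,0,0.002],-0.4],[[0.132,-0.537,0.019],[-0.003,0,0.002],-0.4]]'

```text
time: 15.5
ee_pos: [0.4503, -0.2856, 0.2595]
tcp_rot: [0.251, -3.13, 0.0]
ft_force: [0.2, 0.1, -4.9]
grip_width: 0.0583
gripper_force: 25.0
```

```bash
python3 - <<'E'
from h import *
rel([(np.array([.45,-.286,.26]),frame(99.6,0))])
p,P=cloud("side");np.savez('pics/s5',p=p,P=P);cv2.imwrite('pics/s5.png',cv2.resize(p[120:300,180:340],(711,800))[:600])
t,T=cloud("top");np.savez('pics/t5',p=t,P=T)
def an(name,z0,z1,hue):
    hsv=cv2.cvtColor(p,cv2.COLOR_BGR2HSV)
    m=(np.hypot(P[...,0]-.45,P[...,1]+.286)<.06)&(P[...,2]>z0)&(P[...,2]<z1)&hue(hsv)
    q=P[m][:,:2].astype(np.float32);vx,vy,x0,y0=cv2.fitLine(np.ascontiguousarray(q),cv2.DIST_HUBER,0,.01,.01).ravel()
    u=(q-[x0,y0])@[vx,vy];print(name,len(q),'ang',np.degrees(np.arctan2(vy,vx)).round(2),'c',x0.round(4),y0.round(4),'ext',np.percentile(u,[0,2,98,100]).round(4))
teal=lambda h:(h[...,0]>80)&(h[...,0]<105)&(h[...,1]>60)
wood=lambda h:(h[...,0]>8)&(h[...,0]<24)&(h[...,1]>60)&(h[...,2]>110)
an('held teal',.225,.285,teal);an('up teal',.09,.14,teal);an('low teal',.01,.06,teal);an('held wood',.28,.31,wood);an('up wood',.147,.158,wood)
E
```

```text
q [-0.69  0.3   1.7  -0.    1.14 -2.42] pos [ 0.4503 -0.2856  0.2595] t 15.5 w 0.0583 F [ 0.2  0.1 -4.9]
[0.003, -0.004, -0.005] [-0.0, -0.001, -0.005]
held teal 842 ang 7.95 c 0.4492 -0.3159 ext [-0.0273 -0.0262  0.0286  0.0304]
up teal 532 ang 9.39 c 0.4488 -0.3157 ext [-0.0242 -0.0235  0.0298  0.031 ]
low teal 431 ang 9.6 c 0.4458 -0.3161 ext [-0.021  -0.0203  0.0321  0.0335]
held wood 393 ang -62.64 c 0.434 -0.3077 ext [-0.0485 -0.0447  0.0244  0.0272]
up wood 146 ang 9.98 c 0.4619 -0.3137 ext [-0.0375 -0.0372  0.0197  0.0207]
```

View pics/s5.png

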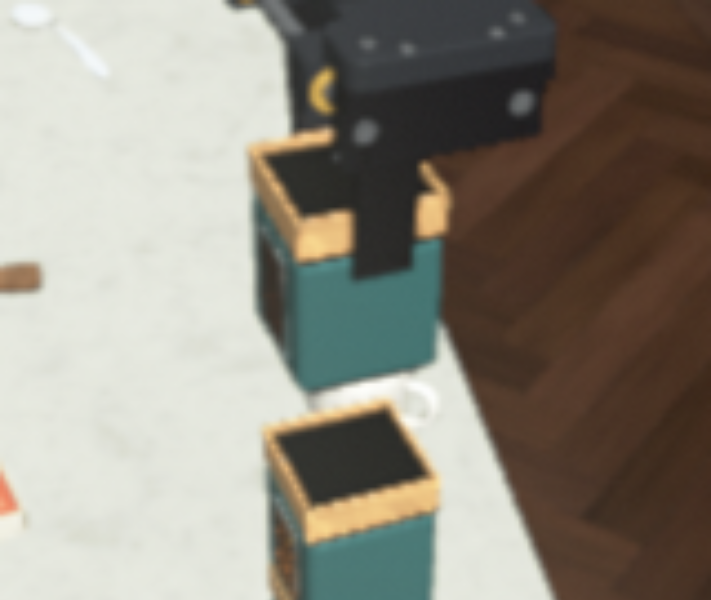

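The picture shows the held canister above the stack with its window on the left, same as the stack's. Its bottom edge runs from (303,390) to (435,360) and the rim below is at (265–437, 400–545). Next I measure the offset from the right edges and the -y faces.

```bash
cat > off.py <<'E'
from h import *
def offs(p,P,zh):
    k=bot.calibration("side");E=k["extrinsics"]
    g=p[...,0].astype(float)-p[...,2]   # teal: blue>red
    hsv=cv2.cvtColor(p,cv2.COLOR_BGR2HSV);teal=(hsv[...,0]>80)&(hsv[...,0]<105)&(hsv[...,1]>60)
    res={}
    for n,z0,z1 in(('held',zh[0],zh[1]),('up',.088,.138),('low',.012,.058)):
        m=teal&(np.hypot(P[...,0]-.45,P[...,1]+.286)<.07)&(P[...,2]>z0)&(P[...,2]<z1)&(P[...,0]>.437)&(P[...,0]<.472)
        q=P[m][:,:2].astype(np.float32);vx,vy,x0,y0=cv2.fitLine(np.ascontiguousarray(q),cv2.DIST_HUBER,0,.01,.01).ravel()
        th=np.radians(9.6);t=np.array([np.cos(th),np.sin(th)]);nn=np.array([-t[1],t[0]]);d=np.median(q@nn)
        us=[]
        for v in np.unique(np.where(m)[0]):
            cols=np.where(m[v])[0]
            if len(cols)<4: continue
            a=cols.max();gi=g[v,a-2];row=g[v,a-3:a+14];bg=np.median(g[v,a+9:a+14]);h=(np.median(g[v,a-4:a])+bg)/2
            i=np.where(row<h)[0]
            if len(i)==0 or i[0]==0: continue
            i=i[0];col=a-3+i-1+(row[i-1]-h)/(row[i-1]-row[i])
            ray=E[:3,:3]@[(col-k["cx"])/k["fx"],(v-k["cy"])/k["fy"],1];o=E[:3,3]
            X=o+ray*(d-o[:2]@nn)/(ray[:2]@nn)
            if z0<X[2]<z1: us.append(X[:2]@t)
        res[n]=(np.median(us),d);print(n,len(q),'ang',np.degrees(np.arctan2(vy,vx)).round(2),'u_right',np.median(us).round(4),'sd',np.std(us).round(4),len(us),'d',d.round(4))
    print('held minus up: x,y (stack axes)',(np.array(res['held'])-res['up']).round(4))
E
python3 - <<'E'
from off import *
f=np.load('pics/s5.npz');offs(f['p'],f['P'],(.228,.26))
E
```

```text
held 304 ang 8.8 u_right 0.4208 sd 0.0005 13 d -0.3865
up 325 ang 10.02 u_right 0.4216 sd 0.0041 19 d -0.3861
low 251 ang 10.26 u_right 0.4216 sd 0.0002 14 d -0.3861
held minus up: x,y (stack axes) [-0.0008 -0.0003]
```

play_rows --plan '[[[-0.008,0.003,0.1],[0,0,-0.013],-0.4],[[-0.008,0.003,0.2],[0,0,-0.013],-0.4],[[-0.008,0.003,0.3],[0,0,-0.013],-0.4],[[-0.008,0.003,0.4],[0,0,-0.013],-0.4],[[-0.008,0.003,0.44],[0,0,-0.013],-0.4]]'

```text
time: 16.1
ee_pos: [0.4507, -0.2847, 0.2142]
tcp_rot: [0.287, -3.126, -0.001]
ft_force: [-0.4, 0.7, -3.5]
grip_width: 0.0578
gripper_force: 25.0
```

```bash
python3 - <<'E'
from off import *
rel([])
p,P=cloud("side");offs(p,P,(.184,.214))
print('tilt deg',np.degrees(np.arccos(-R.from_rotvec(bot.sense()["tcp_rot"]).as_matrix()[2,2])))
E
```

```text
q [-0.69  0.35  1.76 -0.    1.03 -2.44] pos [ 0.4507 -0.2847  0.2142] t 16.1 w 0.0578 F [-0.4  0.7 -3.5]
held 250 ang 10.2 u_right 0.4199 sd 0.0001 12 d -0.3857
up 331 ang 9.5 u_right 0.4216 sd 0.0041 19 d -0.3862
low 248 ang 10.23 u_right 0.4215 sd 0.0002 13 d -0.3861
held minus up: x,y (stack axes) [-0.0016  0.0005]
tilt deg 0.1821885788026548
```

play_rows --plan '[[[-0.01,-0.003,0.02],[0,0,0],-0.4],[[-0.01,-0.003,0.04],[0,0,0],-0.4],[[-0.01,-0.003,0.06],[0,0,0],-0.4],[[-0.01,-0.003,0.08],[0,0,0],-0.4],[[-0.01,-0.003,0.09],[0,0,0],-0.4]]'

```text
time: 16.65
ee_pos: [0.4521, -0.2852, 0.2066]
tcp_rot: [0.287, -3.127, 0.001]
ft_force: [-0.0, -0.6, -3.6]
grip_width: 0.0581
gripper_force: 25.0
```

```bash
python3 - <<'E'
from off import *
rel([])
p,P=cloud("side");offs(p,P,(.176,.206))
E
```

```text
q [-0.69  0.36  1.77 -0.    1.02 -2.44] pos [ 0.4521 -0.2852  0.2066] t 16.65 w 0.0581 F [-0.  -0.6 -3.6]
held 246 ang 10.23 u_right 0.4214 sd 0.0001 11 d -0.3864
up 333 ang 9.81 u_right 0.4216 sd 0.004 20 d -0.3862
low 247 ang 9.98 u_right 0.4215 sd 0.0002 13 d -0.3861
held minus up: x,y (stack axes) [-0.0002 -0.0002]
```

Aligned within about 0.2 mm. Lower the remaining ~5 mm slowly.

play_rows --plan '[[[0,0,0.008],[0,0,0],-0.4],[[0,0,0.016],[0,0,0],-0.4],[[0,0,0.024],[0,0,0],-0.4],[[0,0,0.032],[0,0,0],-0.4],[[0,0,0.04],[0,0,0],-0.4]]'

```text
time: 17.2
ee_pos: [0.4521, -0.2852, 0.2026]
tcp_rot: [0.287, -3.127, 0.001]
ft_force: [0.2, -0.0, -3.5]
grip_width: 0.058
gripper_force: 25.0
```

play_rows --plan '[[[0,0,0.004],[0,0,0],-0.4],[[0,0,0.008],[0,0,0],-0.4],[[0,0,0.008],[0,0,0],-0.4]]'

```text
time: 17.5
ee_pos: [0.4521, -0.2852, 0.2018]
tcp_rot: [0.287, -3.127, 0.001]
ft_force: [-0.2, -0.2, -3.7]
grip_width: 0.0576
gripper_force: 25.0
```

play_rows --plan '[[[0,0,0.004],[0,0,0],-0.4],[[0,0,0.008],[0,0,0],-0.4],[[0,0,0.011],[0,0,0],-0.4],[[0,0,0.011],[0,0,0],-0.4]]'

```text
time: 17.9
ee_pos: [0.4523, -0.2853, 0.2012]
tcp_rot: [0.287, -3.128, 0.002]
ft_force: [-0.5, 0.4, 1.9]
grip_width: 0.0576
gripper_force: 25.0
```

Contact at 0.2012, exactly the nested height. Release and lift away.

play_rows --plan '[[[0,0,0],[0,0,0],0.25],[[0,0,0],[0,0,0],0.4],[[0,0,0],[0,0,0],0.6],[[0,0,0],[0,0,0],1],[[0,0,0],[0,0,0],1]]'

```text
time: 18.4
ee_pos: [0.4521, -0.2852, 0.2008]
tcp_rot: [0.287, -3.127, 0.001]
ft_force: [-0.3, -0.6, 0.5]
grip_width: 0.0853
gripper_force: 0.0
```

play_rows --plan '[[[0,0,0],[0,0,0],1],[[0,0,-0.1],[0,0,0],1],[[0,0,-0.4],[0,0,0],1],[[0,0,-0.7],[0,0,0],1],[[0,0,-1],[0,0,0],1]]'

```text
time: 18.9
ee_pos: [0.4521, -0.285, 0.3027]
tcp_rot: [0.287, -3.127, 0.002]
ft_force: [-0.2, -1.2, 0.5]
grip_width: 0.0951
gripper_force: 0.0
```

```bash
python3 - <<'E'
from off import *
rel([])
p,P=cloud("side");offs(p,P,(.17,.2))
rect("side",P,(.45,-.286),.06,.23,.25)
t,T=cloud("top");rect("top",T,(.50,-.085),.08,.02,.1);rect("top",T,(.51,-.46),.06,.03,.12)
cv2.imwrite('pics/fin.png',cv2.resize(p[120:300,180:340],(533,600)))
E
```

```text
q [-0.69  0.27  1.63 -0.    1.24 -2.44] pos [ 0.4521 -0.285   0.3027] t 18.9 w 0.0951 F [-0.2 -1.2  0.5]
held 245 ang 10.24 u_right 0.4213 sd 0.0003 11 d -0.3864
up 333 ang 9.57 u_right 0.4216 sd 0.0042 19 d -0.3862
low 245 ang 10.0 u_right 0.4215 sd 0.0002 14 d -0.3861
held minus up: x,y (stack axes) [-0.0003 -0.0002]
side 0.23 n 927 z [0.2321 0.2394 0.2433] c [ 0.4487 -0.2875] s [0.0585 0.0603] a 10.4 mean [ 0.448  -0.2909]
top 0.02 n 194 z [0.0217 0.0466 0.0595] c [ 0.4982 -0.0849] s [0.0696 0.0595] a 0.6 mean [ 0.5011 -0.0836]
top (0.51, -0.46) few 0
```

View pics/fin.png

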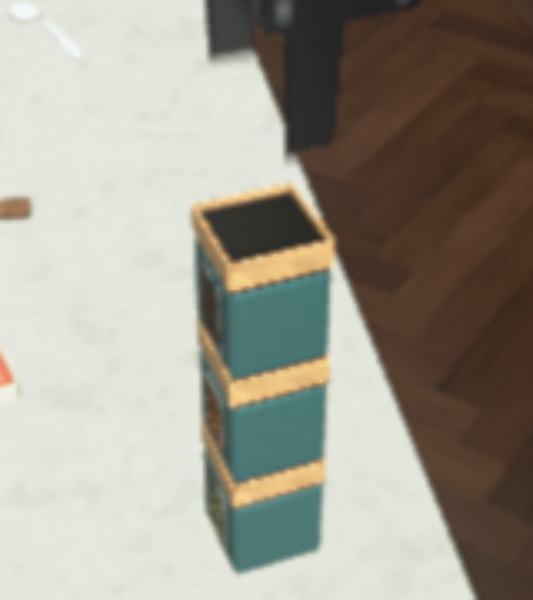

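The picture shows three canisters stacked squarely, all windows on the left, and the gripper clear above. Handing in.

```bash
python3 -c "
from bench import bot
print(bot.close_job())"
```

```text
the job is handed in; nothing more can be done
None
```

The canister was rolled over its back onto its foot and set on the stack, window matching and about 0.3 mm off centre by camera. The cup had not moved; the spice jar was hidden by the gripper in my last check. The job is handed in, but the judge returned no verdict.

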